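# Sound the free depth of a cell well with a dip rod

## Robot

A 6-joint arm with a two-finger parallel gripper is mounted at the origin on the work surface. World frame = base frame: x ahead of the robot, y to its left, z up, the work surface at z = 0. Lengths are in mm, angles in rad, forces in N, time in s.
With the tool pointing down it reaches from about 350 to 875 mm from the base axis. Payload 4.2 kg.
Tool frame: the origin (TCP) lies at the very end of the fingers, on their centre line; the grasp point (between the pads) lies 19 mm behind it; z points along the fingers, y is the line along which they close (so a half turn about z gives the same grasp; the last joint's range is limited). The gripper opens to 85 mm and grips with 20 to 120 N. Pads are 22 mm wide; open, the fingers measure 114 mm over their backs; the gripper's body (76 mm by 85 mm) begins 54 mm behind the grasp point. The pads swing forward as they close: fully open they stand 13 mm farther back than shut.
Start: joints at [-0.971, 0.385, 0.008, 0, -1.194, -0.259], TCP at [208.915, -589.028, 231.312] pointing down, gripper open.
Joint ranges: [-3.14, 3.14], [-1.21, 2.06], [-1.07, 1.41], [-3.16, 2.05], [-2.99, -0.16], [-3.1, 3.1]. Speed limits (rad/s): [2.79, 2.79, 3.14, 3.14, 3.14, 3.14].

## Interface

Orientations are given as a unit quaternion [x, y, z, w].
In Python, from bench import arm gives the robot as it stands.
- The arm moves only by the tool servo_tool, never from a script. Its argument "rows" is a list that holds one entry, the list of rows, each a list of 7 numbers: the finger opening in mm, from 0 to 85.4, then the shift along the tool's x, y, z in mm, then the turn, a rotation vector about the tool's x, y, z in rad. A call has 1 to 10 rows; each row is the pose to reach, as a shift and turn from the pose commanded when the call began, along the tool's axes at that moment; what a row does not reach only later rows make up. A row lasts 1/8 s, in which the tool goes at most 62.5 mm and 10.7 degrees, less where a joint would pass 70% of its speed; a pose out of reach is approached as far as the arm can. A call with a gripper value outside its range is refused whole. The fingers move at their own pace and stop on an object; the grip force is fixed at half the most. Time passes only in rows, so rows that repeat a pose let the fingers close. It gives the time, the measured TCP pose, the force, the opening and the grip force at its end, in the units of the state.
- arm.read_state(): the state, without advancing time (a new reading comes with each control period).
- arm.get_image(name): name is "scene" or "top" or "wrist"; returns the picture (400x640x3 uint8, red, green, blue); there is no depth.
- arm.camera_params(name): a dict with "intrinsics" (3x3 intrinsics, pixels), "D" ([k1, k2, p1, p2, k3] as OpenCV has them; the pictures are not rectified), "R" (3x3) and "t" (3): a world point X has camera coordinates R X + t. Camera axes: x right, y down, z forward; pixel columns grow to the right and rows downward; lengths in mm; the calibration is good to about 2 mm. A picture is of the moment at which its call begins: read the wrist's pose just before it. camera_params takes no time and is no camera call; for the wrist camera it gives the pose at the moment of the call.
- arm.job_done(): hands the job in; it is judged then, once.
The state is a dict: "clock": time; "joints": joint angles; "joint_vel": joint speeds; "joint_efforts": joint torques, N m; "position": TCP position; "ee_rot": TCP orientation; "contact_force": force on the tool from outside, world axes, zero at the start; "wrist_torque": the same for the moment, N m; "gripper_width": finger opening in mm; "grasp_force": force on a finger pad.
Only numpy, scipy, OpenCV 4.12 (cv2) and the standard library are available. Lean on these libraries where they do the work, as an engineer would, in place of code of your own. Each camera call takes 0.05 s, during which the arm holds its last target. There are 200 camera calls.

## Task

Measure how much room is left in the open well of the grey cell magazine: lift the dip rod from its stand, put it foot first into that well and push the braked red follower down until the rod stands hard on the cells below, then lean on it with about 18 newtons for a good half second (13 is too little to count, 27 on the foot is too much). Let go and slide the yellow collar gently down the rod until it lies on the magazine's top, marking the depth, and leave the rod standing there. Press the collar on the magazine with no more than 30 newtons, and leave the two green packs, the fuse holder and the camera battery where they lie.

Things in the scene. Friction and masses are not known exactly. Their poses are not given: they have to be found in the camera images.
- magazine: Fixed grey steel block, 64 (x) x 150 (y) x 100 mm high, yellow band near its foot; origin at the centre of its underside on the cart top, z up. The open well is in the middle of its top; two full wells beside it, 48 mm away along y, show only cell ends (up to 1.4 mm proud). It cannot move.
- well_mouth (a point): Centre of the open well's mouth, level with the magazine's top (100 mm above the cart), z up. Round vertical bore 19 mm wide with a 1 mm chamfer. Inside, 8 to 28 mm below the mouth, sits a red follower disc held by a friction brake: it slides down under about 6 N, gives no spring back, and stays where it is pushed. The hard bottom (the top of the cells) lies somewhere between 60 and 73 mm below the mouth; it differs each time and is not measured: it must be felt. It is rigid.
- rod_foot: Dark steel foot of the dip rod; origin at the centre of its lower end (the rod's tip), z up along the rod. Foot 16 mm wide, its lowest 2 mm stepped down to 13 mm. The whole rod is 120 mm long and weighs roughly 0.2 to 0.35 kg: foot 0 to 12 mm from the tip, bare shaft 14 mm wide up to 92 mm, then the orange handle.
- rod_handle (a point): Centre of the orange round handle at the top of the dip rod: 20 mm wide, 28 mm tall, 106 mm above the tip; axes as the rod (z up along it). To be gripped from above. Between a gripper's fingertips, once the collar is down, 35 to 49 mm of shaft and handle stand above the collar.
- collar: Yellow marker collar, a disc 46 mm wide and 12 mm thick around the rod's shaft; origin at the centre of its underside, z up. It starts 77 to 80 mm above the tip (its top 0 to 3 mm below the handle), stays by friction and slides down the shaft under about 1 N; it can be pushed from above with the fingertips either side of the handle.
- rod_stand: Fixed black plastic block, 60 x 60 x 45 mm high, origin at the centre of its underside; the rod stands upright in its round hole, 19 mm wide and 39 mm deep, tip 6 mm above the cart top, handle up.
- pack_a: Swollen green phone pack, 56 x 86 x 13 mm, loose; origin at the centre of its underside. Bystander.
- pack_b: Second swollen green phone pack, same size, loose; origin at the centre of its underside. Bystander.
- fuse_holder: Beige ceramic fuse holder, 48 x 22 x 24 mm, loose; origin at the centre of its underside. Bystander.
- camera_battery: Squat aluminium camera battery, 38 x 56 x 21 mm, loose; origin at the centre of its underside. Bystander.
Mind the look-alikes: they are no part of the job. Leave any purple or white look-alike of the part that bears rod_foot alone.

How it is judged:
By the outcome, as a careful person would: the job done as asked, in the order asked, and still so for the second after the job is handed in, with the robot touching nothing.
It also fails if it takes over 58 s, if anything falls off the work surface, if the arm or the gripper's body presses on something with over 40 N, if the wrist force passes 120 N, or if a joint passes its speed limit or range.

## Working session

There is one attempt and no reset: what is moved stays moved. The work goes in short steps, Python scripts to look and compute and a tool call to move; the robot and the scene stay as the last step left them, time stands still between calls to the robot, and variables do not carry over. Pictures are saved under pics/ and viewed, at most 10 in all, crops included, and the job is handed in when it is done.

Besides the shell and the picture viewer there is one more tool, called after "Call:" by a JSON object that holds its "name" and its "arguments". servo_tool: Moves the arm, as the interface text tells. Its arguments: {"type":"object","properties":{"rows":{"type":"array"}},"required":["rows"]}

```bash
mkdir -p pics; python3 - <<'E'
from bench import arm
import cv2,numpy as np
s=arm.read_state();print({k:np.round(v,3) for k,v in s.items()})
for n in("scene","top"):
    cv2.imwrite(f"pics/{n}0.png",arm.get_image(n)[:,:,::-1]);p=arm.camera_params(n)
    print(n,{k:np.round(v,3).tolist() for k,v in p.items()}, -np.array(p["R"]).T@p["t"])
E
```

```text
{'clock': np.float64(0.0), 'joints': array([-9.710e-01,  3.860e-01,  7.000e-03, -1.000e-03, -1.194e+00,
       -2.590e-01]), 'joint_vel': array([-0.   ,  0.002, -0.002,  0.001, -0.001, -0.   ]), 'joint_efforts': array([ 2.0000e-03, -3.9229e+01,  1.8840e+01,  4.1860e+00, -5.0000e-03,
        0.0000e+00]), 'position': array([ 208.695, -588.488,  230.215]), 'ee_rot': array([-0.169,  0.986,  0.001, -0.   ]), 'contact_force': array([ 0.308, -0.457, -0.35 ]), 'wrist_torque': array([-0.019,  0.012, -0.012]), 'grasp_force': np.float64(0.0), 'gripper_width': np.float64(85.354)}
scene {'intrinsics': [[476.725, 0.0, 322.286], [0.0, 476.725, 201.739], [0.0, 0.0, 1.0]], 'D': [-0.14, 0.0, 0.0, 0.0, 0.0], 'R': [[0.012, 1.0, -0.008], [0.735, -0.014, -0.678], [-0.678, 0.003, -0.735]], 't': [17.903, -406.074, 1362.306]} [1221.43484444  -27.03219137  726.95250367]
top {'intrinsics': [[370.913, 0.0, 318.03], [0.0, 370.913, 203.444], [0.0, 0.0, 1.0]], 'D': [-0.028, 0.0, 0.0, 0.0, 0.0], 'R': [[0.02, -1.0, -0.022], [-0.984, -0.016, -0.178], [0.178, 0.025, -0.984]], 't': [-22.439, 642.187, 629.607]} [520.45822888 -27.63614862 733.2612492 ]
```

View pics/scene0.png

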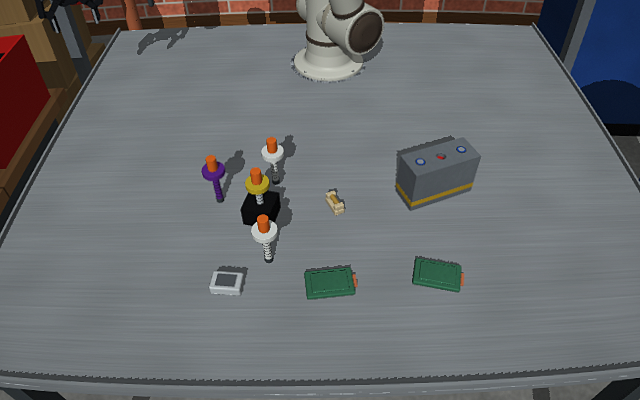

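View pics/top0.png

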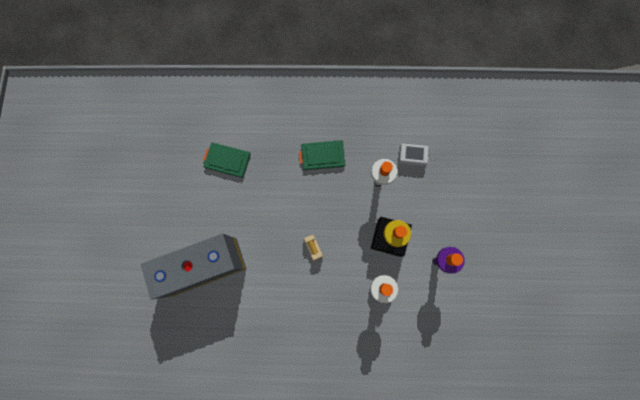

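Scene: the yellow-collared rod is at (257,180), the look-alikes are white and purple, and the magazine is at (440,165). Top: the rod handle is at (399,232) in the black stand. The magazine's well is at (187,266), with blue cell ends at (160,276) and (213,257).

```bash
cat > h.py <<'E'
import cv2,numpy as np
from bench import arm
def ray(p,uv):
    K=np.array(p["intrinsics"]);R=np.array(p["R"]);t=np.array(p["t"])
    q=cv2.undistortPoints(np.array([[uv]],float),K,np.array(p["D"],float))[0,0]
    return -R.T@t, R.T@np.array([q[0],q[1],1.])
def onz(p,uv,z):
    c,d=ray(p,uv);return c+d*(z-c[2])/d[2]
def tri(r):
    A=0;b=0
    for c,d in r:
        d=d/np.linalg.norm(d);P=np.eye(3)-np.outer(d,d);A=A+P;b=b+P@c
    return np.linalg.solve(A,b)
def blobs(im,lo,hi,box=None,amin=8):
    hsv=cv2.cvtColor(im,cv2.COLOR_BGR2HSV);m=cv2.inRange(hsv,np.array(lo),np.array(hi))
    n,_,st,c=cv2.connectedComponentsWithStats(m)
    o=[]
    for i in range(1,n):
        x,y=c[i]
        if st[i,4]>=amin and(box is None or(box[0]<x<box[2] and box[1]<y<box[3])):o.append((np.round(c[i],1).tolist(),st[i].tolist()))
    return o
E
python3 - <<'E'
from h import *
S=cv2.imread("pics/scene0.png");T=cv2.imread("pics/top0.png")
ps=arm.camera_params("scene");pt=arm.camera_params("top")
def rep(l,im,p,lo,hi,box,z,amin=8):
    for c,st in blobs(im,lo,hi,box,amin): print(l,c,st,[np.round(onz(p,c,zz)[:2],1).tolist() for zz in z])
for l,im,p,b1,b2 in(("S",S,ps,(235,160,275,230),(390,140,490,180)),("T",T,pt,(370,210,420,260),(140,230,240,300))):
    rep(l+" orange",im,p,(5,180,120),(14,255,255),b1,(112,126))
    rep(l+" yellow",im,p,(20,150,80),(35,255,255),b1,(96,))
    rep(l+" blue",im,p,(100,60,60),(130,255,255),b2,(101,),5)
    rep(l+" red",im,p,(0,150,60),(5,255,255),b2,(85,100),4)
E
```

```text
S orange [255.3, 175.7] [250, 168, 11, 17, 150] [[586.9, -148.4], [601.3, -145.7]]
S orange [262.4, 222.9] [257, 214, 11, 19, 178] [[701.6, -126.7], [713.5, -124.5]]
S yellow [257.1, 185.5] [245, 175, 24, 20, 293] [[596.7, -146.0]]
S blue [461.0, 149.2] [457, 146, 9, 7, 33] [[506.4, 255.9]]
S blue [419.7, 161.3] [415, 158, 10, 8, 42] [[541.3, 166.1]]
S red [439.9, 157.2] [437, 156, 7, 3, 13] [[512.2, 214.2], [528.8, 208.5]]
T orange [400.2, 231.3] [395, 226, 12, 12, 107] [[587.5, -150.5], [586.0, -147.8]]
T yellow [396.3, 233.3] [384, 220, 27, 27, 422] [[585.7, -147.0]]
T blue [212.8, 255.9] [207, 250, 12, 13, 81] [[540.8, 165.8]]
T blue [159.6, 275.6] [154, 270, 12, 12, 85] [[505.6, 255.0]]
T red [187.5, 266.0] [184, 262, 8, 9, 50] [[522.9, 214.1], [522.8, 208.6]]
```

```bash
python3 - <<'E'
import cv2
T=cv2.imread("pics/top0.png");S=cv2.imread("pics/scene0.png")
a=cv2.resize(T[215:305,130:250],None,fx=4,fy=4,interpolation=2)[:360];b=cv2.resize(S[130:215,390:485],None,fx=4,fy=4,interpolation=2)
c=cv2.resize(T[205:265,365:425],None,fx=4,fy=4,interpolation=2)
import numpy as np
W=np.zeros((600,800,3),np.uint8);W[:360,:400]=a[:, :400];W[:340,410:790]=b[:, :380];W[362:600,:240]=c[:238];cv2.imwrite("pics/z.png",W)
E
```

```text
(no output)
```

View pics/z.png

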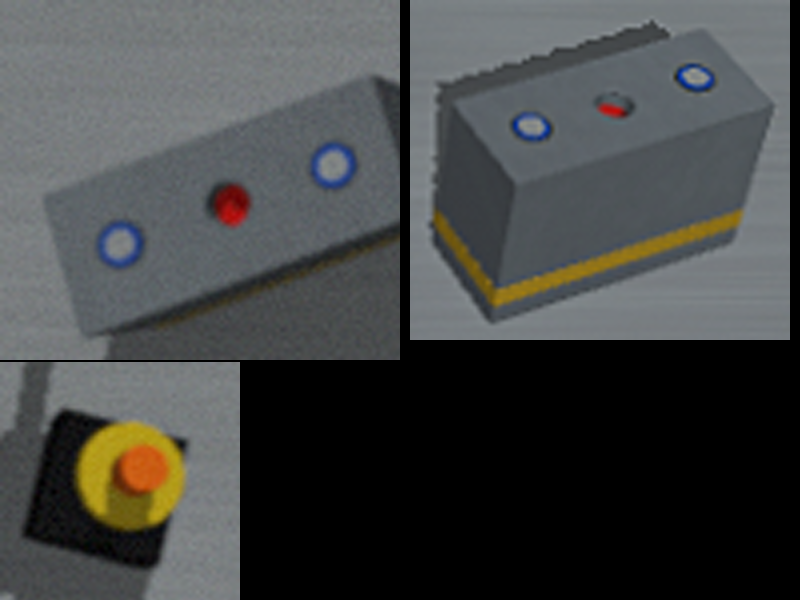

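The two views agree on the well at about (523.5, 210.7). The cell ends are 95.9 mm apart where 96 is expected. The rod is at about (587, -148). I'll move above the rod.

Call:
{"name": "servo_tool", "arguments": {"rows": [[[50,-25,14,0,0,0,0],[50,-75,43,0,0,0,0],[50,-125,72,0,0,0,0],[50,-180,103,0,0,0,0],[50,-234,134,0,0,0,0],[50,-288,166,0,0,0,0],[50,-342,197,0,0,0,0],[50,-396,228,0,0,0,0],[50,-450,259,0,0,0,0],[50,-503,289,0,0,0,0]]]}}

```text
clock: 1.35
position: [587.3, -146.6, 231.0]
ee_rot: [-0.17, 0.985, 0.0, -0.0]
contact_force: [0.4, 0.2, 0.6]
gripper_width: 49.8
grasp_force: 0.0
```

Call:
{"name": "servo_tool", "arguments": {"rows": [[[50,0,0,0,0,0,0],[50,0,0,0,0,0,0],[50,0,0,0,0,0,0]]]}}

```text
clock: 1.72
position: [585.6, -149.4, 231.3]
ee_rot: [-0.169, 0.986, 0.0, -0.0]
contact_force: [0.3, -1.7, -0.0]
gripper_width: 50.3
grasp_force: 0.0
```

```bash
cat > snap.py <<'E'
import sys
from h import *
s=arm.read_state();p=arm.camera_params("wrist");im=arm.get_image("wrist")[:,:,::-1];cv2.imwrite(f"pics/{sys.argv[1]}.png",im)
import pickle;pickle.dump(p,open(f"pics/{sys.argv[1]}.pkl","wb"))
print(s["clock"],np.round(s["position"],2),np.round(s["ee_rot"],4),np.round(s["contact_force"],2),s["gripper_width"]);print(np.round(-np.array(p["R"]).T@p["t"],1),np.round(p["R"],3).tolist(),np.round(p["intrinsics"],1).tolist())
E
python3 snap.py w1
```

```text
1.725 [ 585.59 -149.44  231.28] [-1.689e-01  9.856e-01  0.000e+00 -2.000e-04] [ 0.34 -1.7  -0.  ] 50.30427623710743
[ 508.7 -176.2  373.7] [[-0.333, 0.943, 0.001], [0.895, 0.316, 0.316], [0.298, 0.106, -0.949]] [[292.6, 0.0, 316.9], [0.0, 292.6, 201.8], [0.0, 0.0, 1.0]]
```

View pics/w1.png

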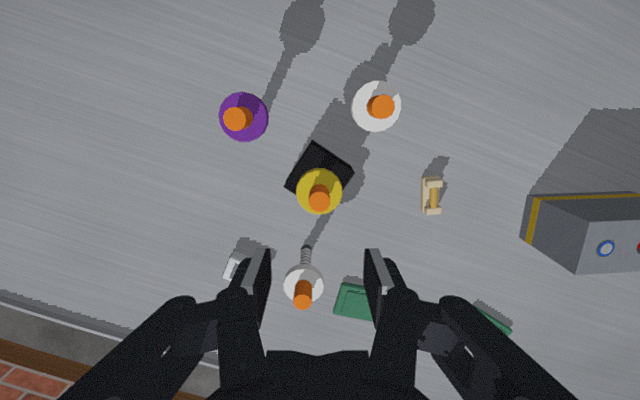

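The wrist view shows the target rod's handle at (319,198) with the yellow collar at (319,190), and the white look-alike behind it at (303,285).

```bash
python3 - <<'E'
from h import *
import pickle
p=pickle.load(open("pics/w1.pkl","rb"));W=cv2.imread("pics/w1.png")
for l,lo,hi,z in(("or",(5,150,120),(17,255,255),(112,126)),("ye",(20,120,60),(35,255,255),(90,97))):
    for c,st in blobs(W,lo,hi,(280,150,360,230),20):
        bc=(st[0]+(st[2]-1)/2,st[1]+(st[3]-1)/2)
        print(l,c,st,[np.round(onz(p,u,zz)[:2],1).tolist() for zz in z for u in(c,bc)])
pt=arm.camera_params("top")
print(onz(pt,(400.5,231.5),124),onz(pt,(397,233),95))
# handle bottom-of-circle extremes: left/right columns fix lateral; top disc far edge
E
```

```text
or [319.4, 198.6] [309, 184, 21, 28, 433] [[587.1, -145.9], [586.2, -146.6], [582.9, -147.5], [582.0, -148.2]]
ye [318.7, 187.5] [296, 168, 47, 46, 1196] [[582.8, -147.9], [585.7, -146.6], [581.0, -148.6], [583.8, -147.3]]
[ 585.89703975 -148.63917344  124.        ] [ 586.32171937 -148.3479889    95.        ]
```

Call:
{"name": "servo_tool", "arguments": {"rows": [[[50,-0.7,1.5,20,0,0,0],[50,-0.7,1.5,50,0,0,0],[50,-0.7,1.5,80,0,0,0],[50,-0.7,1.5,105,0,0,0],[50,-0.7,1.5,120,0,0,0],[50,-0.7,1.5,128,0,0,0],[50,-0.7,1.5,128,0,0,0],[50,-0.7,1.5,128,0,0,0]]]}}

```text
clock: 2.78
position: [587.2, -147.0, 104.4]
ee_rot: [-0.17, 0.986, -0.0, 0.001]
contact_force: [0.4, 0.8, 0.6]
gripper_width: 50.2
grasp_force: 0.0
```

Call:
{"name": "servo_tool", "arguments": {"rows": [[[18,0,0,0,0,0,0],[14,0,0,0,0,0,0],[10,0,0,0,0,0,0],[10,0,0,0,0,0,0],[10,0,0,0,0,0,0],[10,0,0,0,0,0,0]]]}}

```text
clock: 3.52
position: [587.1, -146.9, 104.2]
ee_rot: [-0.17, 0.985, -0.0, 0.001]
contact_force: [-0.7, 0.8, 5.1]
gripper_width: 18.1
grasp_force: 59.0
```

Call:
{"name": "servo_tool", "arguments": {"rows": [[[10,0,0,-8,0,0,0],[10,0,0,-25,0,0,0],[10,0,0,-50,0,0,0],[10,0,0,-80,0,0,0],[10,0,0,-110,0,0,0],[10,0,0,-132,0,0,0],[10,0,0,-140,0,0,0],[10,0,0,-140,0,0,0],[10,0,0,-140,0,0,0]]]}}

```text
clock: 4.65
position: [585.7, -146.7, 241.9]
ee_rot: [-0.169, 0.986, 0.001, -0.001]
contact_force: [-0.2, 0.3, -2.9]
gripper_width: 17.8
grasp_force: 59.0
```

```bash
python3 snap.py w2; python3 - <<'E'
from h import *
cv2.imwrite("pics/t2.png",arm.get_image("top")[:,:,::-1])
E
```

```text
4.65 [ 585.71 -146.72  241.86] [-1.694e-01  9.855e-01  5.000e-04 -1.400e-03] [-0.24  0.25 -2.95] 17.75422103382638
[ 509.3 -173.6  384.5] [[-0.334, 0.943, 0.002], [0.895, 0.316, 0.314], [0.295, 0.107, -0.949]] [[292.6, 0.0, 316.9], [0.0, 292.6, 201.8], [0.0, 0.0, 1.0]]
```

View pics/w2.png

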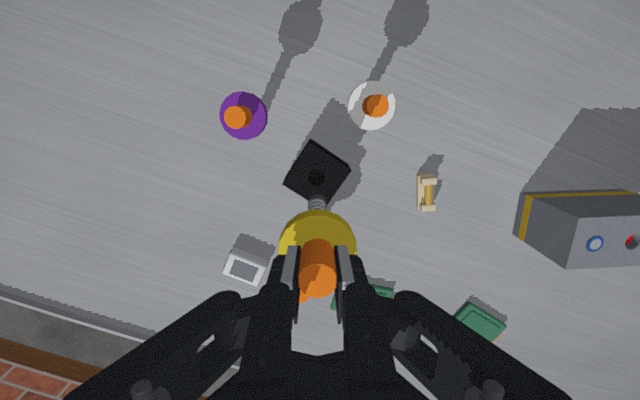

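The rod is held straight and its foot shows at (317,200). The empty stand hole is at (317,177). Next I'll carry it over the well.

Call:
{"name": "servo_tool", "arguments": {"rows": [[[10,-3,18,0,0,0,0],[10,-10,60,0,0,0,0],[10,-19,110,0,0,0,0],[10,-28,165,0,0,0,0],[10,-37,220,0,0,0,0],[10,-46,270,0,0,0,0],[10,-53,315,0,0,0,0],[10,-58,345,0,0,0,0],[10,-60.4,357.7,0,0,0,0],[10,-60.4,357.7,0,0,0,0]]]}}

```text
clock: 6.0
position: [523.5, 211.1, 243.1]
ee_rot: [-0.17, 0.985, -0.0, -0.0]
contact_force: [0.0, -0.4, -3.3]
gripper_width: 18.0
grasp_force: 59.1
```

Call:
{"name": "servo_tool", "arguments": {"rows": [[[10,0,0,20,0,0,0],[10,0,0,20,0,0,0],[10,0,0,20,0,0,0],[10,0,0,20,0,0,0]]]}}

```text
clock: 6.5
position: [524.4, 210.2, 224.2]
ee_rot: [-0.169, 0.986, 0.0, 0.001]
contact_force: [-1.0, 0.6, -3.6]
gripper_width: 18.1
grasp_force: 59.1
```

```bash
python3 snap.py w3; python3 - <<'E'
from h import *
T=arm.get_image("top")[:,:,::-1];S=arm.get_image("scene")[:,:,::-1];W=cv2.imread("pics/w3.png")
cv2.imwrite("pics/t3.png",T);cv2.imwrite("pics/s3.png",S)
Z=np.zeros((600,800,3),np.uint8)
Z[:400,:400]=cv2.resize(W[120:320,220:420],None,fx=2,fy=2,interpolation=2)
Z[:400,410:790]=cv2.resize(S[90:190,395:490],None,fx=4,fy=4,interpolation=2)
Z[400:600,:400]=cv2.resize(T[230:330,110:310],None,fx=2,fy=2)
cv2.imwrite("pics/z3.png",Z)
E
```

```text
6.5 [524.45 210.24 224.21] [-1.693e-01  9.856e-01  2.000e-04  7.000e-04] [-0.97  0.63 -3.64] 18.053347439698072
[447.4 183.3 366.5] [[-0.334, 0.943, 0.001], [0.894, 0.316, 0.318], [0.299, 0.107, -0.948]] [[292.6, 0.0, 316.9], [0.0, 292.6, 201.8], [0.0, 0.0, 1.0]]
```

View pics/z3.png

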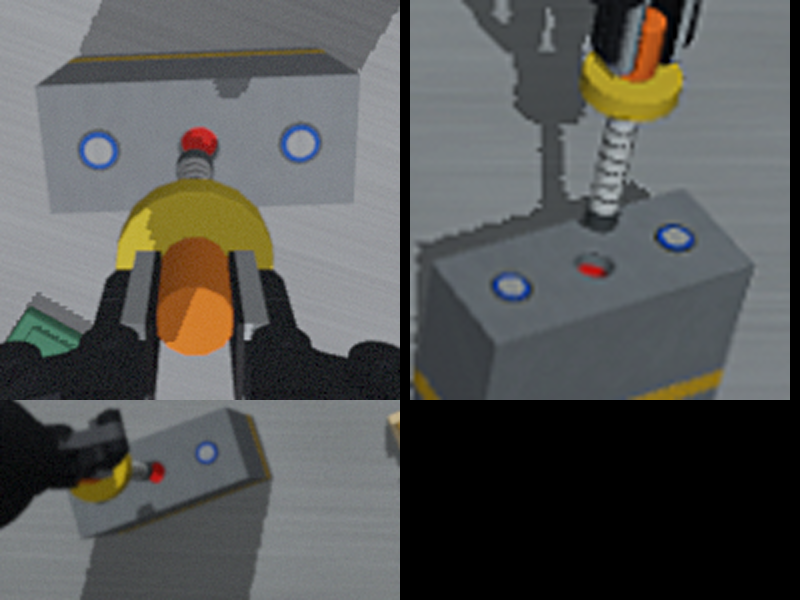

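Wrist crop: the foot is at about (317,198) px, and the midpoint of the cell ends is at about (320,193). The foot therefore looks about 2 mm short in tool y. I'll quantify it with the scene view.

```bash
cat > m.py <<'E'
import sys,pickle
from h import *
n,tip=sys.argv[1],float(sys.argv[2])
W=cv2.imread(f"pics/w{n}.png");p=pickle.load(open(f"pics/w{n}.pkl","rb"));S=cv2.imread(f"pics/s{n}.png");ps=arm.camera_params("scene")
for l,im,q,box in(("W",W,p,(220,150,420,230)),("S",S,ps,(390,120,490,180))):
    b=[c for c,st in blobs(im,(100,60,60),(130,255,255),box,20)]
    pts=[onz(q,c,101) for c in b];print(l,b,"mid",np.round(np.mean(pts,0),1),"gap",np.round(np.linalg.norm(pts[0]-pts[-1]),1))
def prof(im,y0,y1,x0,x1):
    g=cv2.cvtColor(im,cv2.COLOR_BGR2GRAY)
    for y in range(y0,y1):print(y,g[y,x0:x1].tolist())
print("W");prof(W,188,202,300,336)
print("S");prof(S,136,150,432,456)
E
python3 m.py 3 126
```

```text
W [[369.7, 191.1], [268.7, 194.7]] mid [522.1 212.2 101. ] gap 95.8
S [[461.0, 149.2], [419.8, 161.3]] mid [523.9 211.1 101. ] gap 96.2
W
188 [130, 127, 130, 133, 131, 128, 128, 127, 127, 125, 110, 87, 63, 57, 63, 65, 72, 68, 75, 71, 75, 89, 88, 87, 85, 81, 90, 103, 132, 133, 134, 131, 129, 130, 131, 129]
189 [131, 128, 128, 126, 127, 128, 127, 131, 126, 118, 97, 74, 54, 59, 63, 66, 59, 69, 61, 60, 66, 79, 87, 86, 84, 80, 71, 75, 105, 122, 126, 130, 133, 132, 128, 131]
190 [130, 129, 128, 127, 129, 129, 131, 129, 130, 120, 90, 65, 57, 56, 62, 55, 63, 61, 63, 59, 56, 80, 92, 83, 90, 74, 60, 59, 77, 114, 132, 130, 130, 131, 133, 130]
191 [130, 131, 128, 132, 129, 128, 130, 131, 122, 103, 85, 66, 57, 60, 62, 68, 57, 61, 56, 59, 68, 68, 74, 82, 90, 77, 64, 56, 68, 107, 133, 132, 132, 130, 131, 132]
192 [132, 131, 132, 131, 131, 131, 133, 130, 118, 101, 81, 68, 60, 58, 60, 65, 56, 64, 67, 55, 60, 50, 67, 59, 83, 65, 52, 64, 66, 103, 125, 132, 132, 130, 128, 128]
193 [134, 131, 131, 132, 134, 129, 130, 129, 121, 97, 85, 75, 59, 60, 63, 65, 57, 63, 61, 61, 65, 53, 64, 68, 54, 60, 55, 57, 65
[... 2287 characters left out ...]
 102, 102]
144 [74, 75, 76, 79, 77, 71, 52, 33, 41, 46, 45, 45, 43, 41, 42, 96, 108, 104, 102, 101, 102, 102, 103, 103]
145 [76, 81, 91, 98, 94, 58, 44, 33, 45, 52, 55, 56, 54, 45, 43, 95, 107, 105, 104, 103, 100, 102, 103, 104]
146 [93, 101, 102, 103, 107, 91, 59, 49, 45, 51, 54, 54, 50, 45, 74, 101, 104, 103, 103, 102, 100, 100, 100, 103]
147 [101, 99, 97, 100, 101, 105, 107, 97, 68, 57, 57, 54, 54, 67, 97, 104, 102, 104, 103, 103, 104, 103, 103, 105]
148 [98, 99, 99, 100, 101, 102, 104, 107, 109, 103, 92, 82, 100, 109, 106, 103, 103, 103, 103, 104, 104, 103, 105, 108]
149 [98, 100, 99, 101, 101, 101, 101, 103, 103, 105, 106, 107, 106, 103, 103, 103, 101, 101, 102, 103, 104, 105, 104, 110]
```

```bash
python3 - <<'E'
from h import *
import pickle
p=pickle.load(open("pics/w3.pkl","rb"));ps=arm.camera_params("scene");s=arm.read_state()
X=np.array([-.943,-.333,0]);Y=np.array([-.333,.943,0])
tcp=np.array([524.45,210.24,0]);print(s["position"])
for n,a in(("W foot",onz(p,(317.2,199),134)),("W foot shaft",onz(p,(317,203),150)),("S foot",onz(ps,(442.2,145.2),130)),("W well",np.array([522.1,212.2,0])),("S well",np.array([523.9,211.1,0])),("T well",np.array([523.2,210.4,0]))):
    d=a-tcp;print(n,np.round(a,1),"rel tcp tool xy",np.round([d@X,d@Y],1))
E
```

```text
[524.13559853 210.41866253 223.83784641]
W foot [518.4 208.9 134. ] rel tcp tool xy [6.2 0.7]
W foot shaft [516.6 208.1 150. ] rel tcp tool xy [8.1 0.6]
S foot [527.5 208.2 130. ] rel tcp tool xy [-2.2 -2.9]
W well [522.1 212.2   0. ] rel tcp tool xy [1.6 2.6]
S well [523.9 211.1   0. ] rel tcp tool xy [0.2 1. ]
T well [523.2 210.4   0. ] rel tcp tool xy [1.1 0.6]
```

Call:
{"name": "servo_tool", "arguments": {"rows": [[[10,0,1,6,0,0,0],[10,0,2.2,13,0,0,0],[10,0,2.2,18,0,0,0],[10,0,2.2,18,0,0,0],[10,0,2.2,18,0,0,0]]]}}

```text
clock: 7.28
position: [523.3, 212.6, 205.4]
ee_rot: [-0.17, 0.986, -0.0, 0.0]
contact_force: [-0.0, 0.3, -3.3]
gripper_width: 17.6
grasp_force: 59.1
```

```bash
python3 snap.py w4; python3 - <<'E'
from h import *
T=arm.get_image("top")[:,:,::-1];S=arm.get_image("scene")[:,:,::-1];W=cv2.imread("pics/w4.png")
cv2.imwrite("pics/s4.png",S);cv2.imwrite("pics/t4.png",T)
Z=np.zeros((480,800,3),np.uint8)
Z[:400,:400]=cv2.resize(W[150:230,280:360],None,fx=5,fy=5,interpolation=cv2.INTER_CUBIC)
Z[:480,400:800]=cv2.resize(S[130:178,420:460],None,fx=10,fy=10,interpolation=cv2.INTER_CUBIC)
cv2.imwrite("pics/z4.png",Z)
E
```

```text
7.275 [523.35 212.59 205.42] [-1.696e-01  9.855e-01 -0.000e+00  2.000e-04] [-0.03  0.32 -3.28] 17.5959580829138
[446.4 185.7 347.8] [[-0.334, 0.942, 0.001], [0.894, 0.317, 0.317], [0.298, 0.106, -0.949]] [[292.6, 0.0, 316.9], [0.0, 292.6, 201.8], [0.0, 0.0, 1.0]]
```

View pics/z4.png

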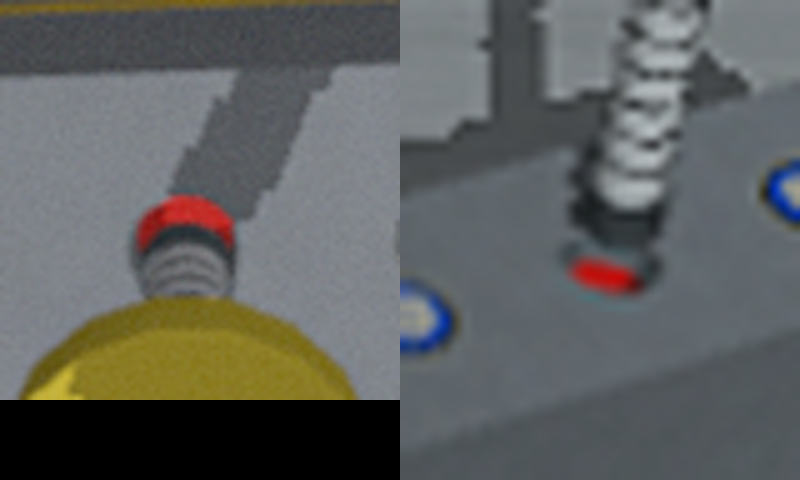

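The foot is over the well to within about 0.5 mm in both views (crop rows and columns agree). Entering slowly.

Call:
{"name": "servo_tool", "arguments": {"rows": [[[10,-0.3,-0.4,3,0,0,0],[10,-0.3,-0.4,6,0,0,0],[10,-0.3,-0.4,8,0,0,0],[10,-0.3,-0.4,10,0,0,0],[10,-0.3,-0.4,11,0,0,0],[10,-0.3,-0.4,12,0,0,0]]]}}

```text
clock: 8.18
position: [523.7, 212.3, 193.3]
ee_rot: [-0.17, 0.986, 0.0, 0.0]
contact_force: [0.3, -0.1, -3.5]
gripper_width: 17.7
grasp_force: 59.1
```

Call:
{"name": "servo_tool", "arguments": {"rows": [[[10,0,0,1.5,0,0,0],[10,0,0,3,0,0,0],[10,0,0,4.5,0,0,0],[10,0,0,6,0,0,0],[10,0,0,7,0,0,0],[10,0,0,8,0,0,0]]]}}

```text
clock: 8.93
position: [524.0, 212.4, 186.0]
ee_rot: [-0.17, 0.986, 0.0, 0.001]
contact_force: [-0.4, -0.4, 2.9]
gripper_width: 17.6
grasp_force: 59.5
```

The follower is felt (+6 N). Pushing it down to just short of the earliest possible bottom.

Call:
{"name": "servo_tool", "arguments": {"rows": [[[10,0,0,4,0,0,0],[10,0,0,8,0,0,0],[10,0,0,13,0,0,0],[10,0,0,18,0,0,0],[10,0,0,23,0,0,0],[10,0,0,28,0,0,0],[10,0,0,33,0,0,0],[10,0,0,37,0,0,0],[10,0,0,39,0,0,0],[10,0,0,40,0,0,0]]]}}

```text
clock: 10.18
position: [523.6, 212.2, 145.1]
ee_rot: [-0.17, 0.986, -0.0, -0.0]
contact_force: [0.6, 0.2, 2.5]
gripper_width: 18.1
grasp_force: 59.6
```

Call:
{"name": "servo_tool", "arguments": {"rows": [[[10,0,0,2,0,0,0],[10,0,0,4,0,0,0],[10,0,0,5,0,0,0],[10,0,0,6,0,0,0],[10,0,0,6,0,0,0]]]}}

```text
clock: 10.8
position: [523.5, 212.2, 139.1]
ee_rot: [-0.17, 0.986, -0.0, -0.0]
contact_force: [-0.1, -0.4, 2.7]
gripper_width: 17.7
grasp_force: 59.6
```

Call:
{"name": "servo_tool", "arguments": {"rows": [[[10,0,0,0.5,0,0,0],[10,0,0,1,0,0,0]]]}}

```text
clock: 11.05
position: [523.6, 212.3, 138.4]
ee_rot: [-0.17, 0.986, 0.0, 0.0]
contact_force: [-0.1, -0.1, 2.2]
gripper_width: 17.8
grasp_force: 59.6
```

Call:
{"name": "servo_tool", "arguments": {"rows": [[[10,0,0,0.5,0,0,0],[10,0,0,1,0,0,0]]]}}

```text
clock: 11.3
position: [523.8, 212.3, 137.6]
ee_rot: [-0.17, 0.986, 0.0, 0.0]
contact_force: [-0.5, -0.4, 5.1]
gripper_width: 17.9
grasp_force: 59.7
```

Call:
{"name": "servo_tool", "arguments": {"rows": [[[10,0,0,0.3,0,0,0],[10,0,0,0.3,0,0,0]]]}}

```text
clock: 11.55
position: [523.9, 212.4, 137.6]
ee_rot: [-0.17, 0.985, 0.0, 0.0]
contact_force: [-0.7, 0.8, 5.5]
gripper_width: 17.4
grasp_force: 59.7
```

Call:
{"name": "servo_tool", "arguments": {"rows": [[[10,0,0,0.4,0,0,0],[10,0,0,0.4,0,0,0]]]}}

```text
clock: 11.8
position: [524.1, 212.4, 137.6]
ee_rot: [-0.17, 0.985, 0.0, 0.001]
contact_force: [-1.6, 0.2, 6.9]
gripper_width: 17.9
grasp_force: 59.9
```

Call:
{"name": "servo_tool", "arguments": {"rows": [[[10,0,0,0.6,0,0,0],[10,0,0,1.2,0,0,0],[10,0,0,1.2,0,0,0]]]}}

```text
clock: 12.18
position: [524.6, 212.6, 137.6]
ee_rot: [-0.17, 0.985, 0.0, 0.002]
contact_force: [-2.2, -0.5, 9.9]
gripper_width: 17.9
grasp_force: 60.4
```

Call:
{"name": "servo_tool", "arguments": {"rows": [[[10,0.3,0,0.6,0,0,0],[10,0.5,0,1.2,0,0,0],[10,0.5,0,1.8,0,0,0],[10,0.5,0,1.8,0,0,0]]]}}

```text
clock: 12.68
position: [525.2, 212.9, 137.5]
ee_rot: [-0.17, 0.985, 0.0, 0.003]
contact_force: [-2.1, -0.6, 16.4]
gripper_width: 17.9
grasp_force: 61.0
```

Foot load is about 19.5 N (16.4 plus the rod's weight) and the rod no longer moves. Holding.

Call:
{"name": "servo_tool", "arguments": {"rows": [[[10,0,0,0,0,0,0],[10,0,0,0,0,0,0],[10,0,0,0,0,0,0],[10,0,0,0,0,0,0]]]}}

```text
clock: 13.18
position: [525.2, 212.9, 137.5]
ee_rot: [-0.17, 0.985, 0.0, 0.003]
contact_force: [-2.4, -0.3, 16.4]
gripper_width: 17.9
grasp_force: 61.0
```

Call:
{"name": "servo_tool", "arguments": {"rows": [[[10,0,0,0,0,0,0],[10,0,0,0,0,0,0],[10,0,0,0,0,0,0]]]}}

```text
clock: 13.55
position: [525.2, 212.8, 137.5]
ee_rot: [-0.17, 0.985, 0.0, 0.003]
contact_force: [-1.5, -1.2, 17.1]
gripper_width: 17.9
grasp_force: 61.0
```

Call:
{"name": "servo_tool", "arguments": {"rows": [[[10,-0.3,0,-1.5,0,0,0],[10,-0.5,0,-3,0,0,0],[10,-0.5,0,-4.5,0,0,0],[10,-0.5,0,-5,0,0,0],[10,-0.5,0,-5,0,0,0]]]}}

```text
clock: 14.18
position: [523.2, 212.1, 137.7]
ee_rot: [-0.169, 0.986, -0.0, -0.001]
contact_force: [-0.2, 0.8, -1.3]
gripper_width: 17.6
grasp_force: 59.4
```

Call:
{"name": "servo_tool", "arguments": {"rows": [[[22,0,0,0,0,0,0],[28,0,0,0,0,0,0],[33,0,0,0,0,0,0],[33,0,0,0,0,0,0],[33,0,0,0,0,0,0]]]}}

```text
clock: 14.8
position: [523.6, 212.2, 138.7]
ee_rot: [-0.17, 0.986, 0.0, 0.0]
contact_force: [1.0, 0.6, 0.3]
gripper_width: 33.2
grasp_force: 0.0
```

```bash
python3 snap.py w5; python3 - <<'E'
from h import *
S=arm.get_image("scene")[:,:,::-1];W=cv2.imread("pics/w5.png")
cv2.imwrite("pics/s5.png",S)
Z=np.zeros((480,800,3),np.uint8)
Z[:480,:400]=cv2.resize(W[140:380,220:420],None,fx=2,fy=2)
Z[:480,400:800]=cv2.resize(S[90:186,400:480],None,fx=5,fy=5,interpolation=cv2.INTER_CUBIC)
cv2.imwrite("pics/z5.png",Z)
E
```

```text
14.8 [523.62 212.22 138.66] [-0.1696  0.9855  0.      0.    ] [0.98 0.57 0.27] 33.185002482320755
[446.7 185.4 281.1] [[-0.334, 0.943, 0.001], [0.894, 0.317, 0.317], [0.298, 0.106, -0.949]] [[292.6, 0.0, 316.9], [0.0, 292.6, 201.8], [0.0, 0.0, 1.0]]
```

View pics/z5.png

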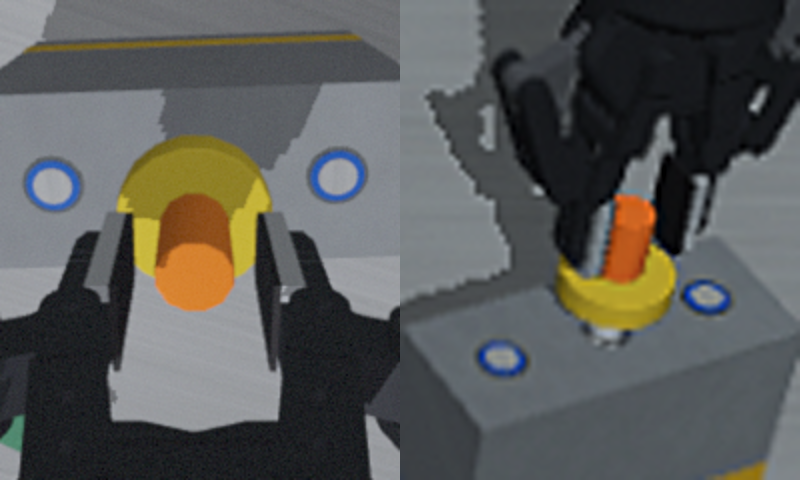

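The rod stands upright on its own and the fingertips straddle the handle above the collar. Sliding the collar down.

Call:
{"name": "servo_tool", "arguments": {"rows": [[[28,0,0,0,0,0,0],[28,0,0,2,0,0,0],[28,0,0,4,0,0,0],[28,0,0,6,0,0,0],[28,0,0,8,0,0,0],[28,0,0,10,0,0,0],[28,0,0,12,0,0,0],[28,0,0,14,0,0,0],[28,0,0,16,0,0,0],[28,0,0,16,0,0,0]]]}}

```text
clock: 16.15
position: [523.5, 212.2, 122.3]
ee_rot: [-0.17, 0.986, -0.0, -0.0]
contact_force: [0.6, 0.2, 0.4]
gripper_width: 28.1
grasp_force: 0.0
```

Call:
{"name": "servo_tool", "arguments": {"rows": [[[28,0,0,1,0,0,0],[28,0,0,2,0,0,0],[28,0,0,3,0,0,0],[28,0,0,4,0,0,0],[28,0,0,4,0,0,0]]]}}

```text
clock: 16.77
position: [523.5, 212.2, 118.4]
ee_rot: [-0.17, 0.986, -0.0, -0.0]
contact_force: [0.4, -0.0, -0.1]
gripper_width: 28.3
grasp_force: 0.0
```

Call:
{"name": "servo_tool", "arguments": {"rows": [[[28,0,0,1,0,0,0],[28,0,0,2,0,0,0],[28,0,0,3,0,0,0],[28,0,0,4,0,0,0],[28,0,0,5,0,0,0],[28,0,0,5,0,0,0]]]}}

```text
clock: 17.52
position: [523.5, 212.2, 113.4]
ee_rot: [-0.17, 0.986, -0.0, -0.0]
contact_force: [-1.0, 0.7, 0.4]
gripper_width: 27.6
grasp_force: 0.0
```

Call:
{"name": "servo_tool", "arguments": {"rows": [[[28,0,0,1,0,0,0],[28,0,0,2,0,0,0],[28,0,0,3,0,0,0],[28,0,0,3,0,0,0]]]}}

```text
clock: 18.02
position: [523.6, 212.2, 111.8]
ee_rot: [-0.17, 0.985, -0.0, 0.0]
contact_force: [-3.1, -0.7, 6.5]
gripper_width: 27.9
grasp_force: 3.4
```

The tips are stopped at z ≈ 111.8, and a collar lying on the magazine would have its top at 112, with 6.5 N on it. Opening and withdrawing.

Call:
{"name": "servo_tool", "arguments": {"rows": [[[28,0,0,-2.5,0,0,0],[40,0,0,-4,0,0,0],[40,0,0,-4,0,0,0],[40,0,0,-10,0,0,0],[40,0,0,-25,0,0,0],[40,0,0,-45,0,0,0],[40,0,0,-75,0,0,0],[40,0,0,-110,0,0,0],[40,0,0,-130,0,0,0],[40,0,0,-130,0,0,0]]]}}

```text
clock: 19.27
position: [524.5, 212.8, 243.4]
ee_rot: [-0.17, 0.986, 0.001, 0.003]
contact_force: [-0.0, 0.9, -0.7]
gripper_width: 40.4
grasp_force: 0.0
```

```bash
python3 snap.py w6; python3 - <<'E'
from h import *
S=arm.get_image("scene")[:,:,::-1];W=cv2.imread("pics/w6.png")
cv2.imwrite("pics/s6.png",S)
Z=np.zeros((600,800,3),np.uint8)
Z[:240,:400]=cv2.resize(W[100:220,220:420],None,fx=2,fy=2)
Z[240:600,:400]=cv2.resize(S[130:310,200:400],None,fx=2,fy=2)
Z[:480,400:800]=cv2.resize(S[110:206,400:480],None,fx=5,fy=5,interpolation=cv2.INTER_CUBIC)
cv2.imwrite("pics/z6.png",Z)
E
```

```text
19.275 [524.5  212.79 243.41] [-0.1697  0.9855  0.0012  0.0025] [-0.01  0.86 -0.66] 40.39682336464516
[447.  185.5 385.4] [[-0.334, 0.942, 0.002], [0.893, 0.316, 0.322], [0.302, 0.109, -0.947]] [[292.6, 0.0, 316.9], [0.0, 292.6, 201.8], [0.0, 0.0, 1.0]]
```

View pics/z6.png

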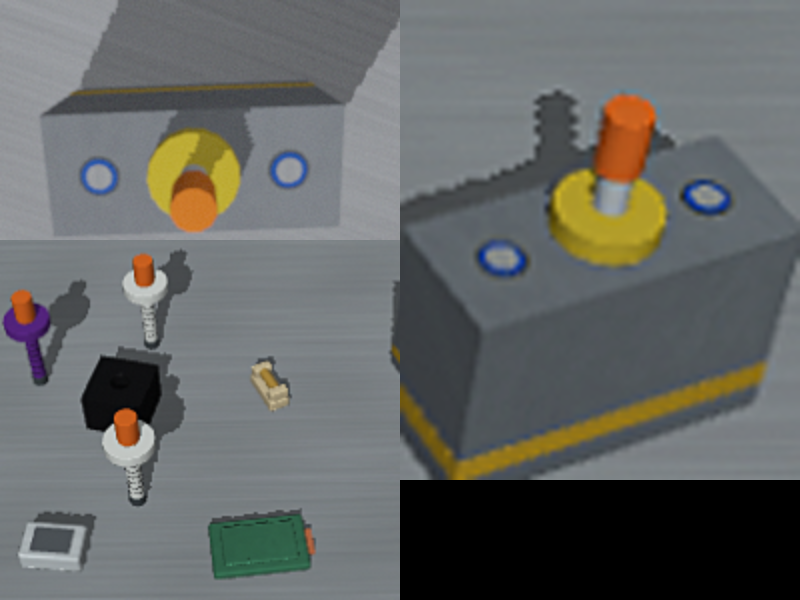

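The final picture shows the collar lying flat on the magazine top at crop (608,215), the rod upright in the well, and the bystanders and look-alikes in view where they were.

```bash
python3 -c "
from bench import arm
print(arm.job_done())"
```

```text
the job is handed in; nothing more can be done
None
```

The job is handed in at about 19 s: the rod stands on the cells about 60 mm down (leaned on with about 19–20 N for about 0.9 s), and the collar lies on the magazine top, pressed with about 6.5 N at the last reading.

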